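Latch the scrap bin and lift it level

TASK

Get the countertop scrap bin ready to be carried out: while it still stands on the block, swing the steel bar latch fully home into its catch across the flap. Then take the bin by its wooden bridge handle, lift it about 10 cm clear of the block and hold it there level and still for a good three seconds, latch still shut, and finish while holding it in the air. Do not tip the bin and leave everything else on the block where it stands.

Things in the scene. Friction and masses are not known exactly. Their poses are not given: they have to be found in the camera images.
- bin: loose grey plastic scrap bin, 160 (own x) x 220 (own y) x 120 mm high, 0.5 to 0.9 kg, balanced under its handle, free to slide if pushed. Origin at the centre of its underside, z up. Top surface at z = 120 mm: the -y half holds the flap, the latch pivot stands at (-68, -75), the catch, a dark C clip 18 mm high that opens to -y, at (64, -70)
- bin_handle (a point): middle of the wooden bridge handle: a 16 x 16 mm square bar, 136 mm long along the bin's own x, centred 170 mm above the bin's underside (42 mm of free space under it), at y = 0 of the bin; its two steel legs stand at x = -55 and +55 mm, so 98 mm of bar is free between them. Axes as the bin's
- latch (a joint): angle of the bar latch on the bin about an upright pivot: 0 = fully home in the catch (hard stop), the bar then lies along the bin's own +x across the flap; it grows (to 1.7 at most) as the bar swings out clockwise seen from above, pointing to the bin's own -y at 1.57. It starts well open. Light friction (about 0.6 N at the knob): it stays where it is left
- latch_knob (a point): middle of the upright round steel knob on the latch bar, 16 mm across and 28 mm tall (131 to 159 mm above the bin's underside; this point is at 147 mm), 75 mm from the pivot. The bar below it is 12 mm wide and 5 mm thick, 127 to 132 mm above the underside, and reaches 138 mm from the pivot. Own x points along the bar from the pivot to its free end
- latch_pivot (a point): the latch's pivot, on the bin at own (-68, -75), 131 mm above its underside; its x as the knob's
- flap (a joint): angle of the bin's white flap, 116 x 88 x 4 mm, hinged beside the handle: 0 = resting down over the opening, as it starts; it grows as it lifts. Leave it down
- reamer: wooden lemon reamer lying on its side, 136 mm long, 42 mm thick head; origin at the middle of its underside, x along it; leave it alone
- bowl: terracotta bowl, 150 mm across the rim, 60 mm high; origin at the centre of its underside; leave it alone
- cup: steel measuring cup, 76 mm across, 55 mm high, flat handle along its own +y; origin at the centre of its underside; leave it alone
- carafe: empty glass carafe, 100 mm across, 190 mm high; origin at the centre of its underside; leave it alone
- mill: dark wooden pepper mill, 54 mm across, 156 mm high; origin at the centre of its underside; leave it alone
- jar: white lidded jar, 72 mm across, 100 mm high; origin at the centre of its underside; leave it alone
- board: small dark wooden serving board, 160 x 100 x 16 mm; origin at the centre of its underside; leave it alone

How it is judged:
On the way, in this order (a step that is already met when the one before it is completed fails the run):
1. the latch is swung home while the bin stands upright on the block (value of joint latch below 0.1 rad and height (world z) of bin below 0.01 m and angle between bin's own z axis and vertical below 0.05 rad), for 0.3 s.
2. the bin is held level and still in the air by its handle, latch shut, for 2 s (height (world z) of bin between 0.06 and 0.18 m and angle between bin's own z axis and vertical below 0.1 rad and linear speed of bin below 0.03 m/s and angular speed of bin below 0.15 rad/s and contact force between bin and the fingers above 2 N and value of joint latch below 0.1 rad and value of joint flap below 0.06 rad), for 2 s.
At the end, for the whole second after the job is handed in: The gripper holds the bin (over 2 N of contact) with its underside 60 to 180 mm above the block, tilted less than 0.10 rad, slower than 30 mm/s and 0.15 rad/s; latch within 0.10 rad of home, flap within 0.06 rad of shut; no bystander touches the bin, and each is within 40 mm of its start (all of step 2 and contact force between bin and reamer below 0.3 N and contact force between bin and bowl below 0.3 N and contact force between bin and cup below 0.3 N and contact force between bin and carafe below 0.3 N and contact force between bin and mill below 0.3 N and contact force between bin and jar below 0.3 N and contact force between bin and board below 0.3 N and distance of each of reamer, bowl, cup, carafe, mill, jar, board from where it was at the start of the episode below 0.04 m); the arm keeps its last pose, push and grip.
It fails at once if the bin is tipped by more than 0.3 rad (angle between bin's own z axis and vertical above 0.3 rad).
It fails at once if another thing on the block is pushed more than 40 mm (distance of any of reamer, bowl, cup, carafe, mill, jar, board from where it was at the start of the episode above 0.04 m).
It fails at once if another thing on the block is knocked over (angle between any of reamer, bowl, cup, carafe, mill, jar, board's own z axis and vertical above 0.5 rad).
It also fails if it takes over 58 s, if anything falls off the work surface, if the arm or the gripper's body presses on something with over 40 N, if the wrist force passes 120 N, or if a joint passes its speed limit or range.

ROBOT

A 7-joint arm with a two-finger parallel gripper is mounted at the origin on the work surface. World frame = base frame: x ahead of the robot, y to its left, z up, the work surface at z = 0. Lengths are in m, angles in rad, forces in N, time in s.
With the tool pointing down it reaches from about 0.4 to 0.9 m from the base axis. Payload 5.6 kg.
Tool frame: the origin (TCP) lies on the mounting face of the last link; the fingertips stand 190 mm ahead of it and the grasp point (between the pads) lies ctrl.grasp_offset ahead of it (ctrl.grasp_offset is the distance from the TCP to the grasp point, in m); z points along the fingers, y is the direction in which the jaws open and shut (so a half turn about z gives the same grasp; the last joint's range is limited). The gripper opens to 92 mm and grips with 3 to 60 N. Pads are 20 mm wide; open, the fingers measure 128 mm over their backs; the gripper's body (75 mm by 189 mm) begins 69 mm behind the grasp point.
Start: joints at [1.291, 0.468, -0.012, 1.603, 0.006, 1.071, -0.056], TCP at [0.152, -0.632, 0.405] pointing down, gripper open.
Joint ranges: [-2.53, 2.53], [-0.31, 2.02], [-1.57, 1.55], [0.28, 2.44], [-1.29, 4.43], [0.15, 1.84], [-2.92, 2.92]. Speed limits (rad/s): [2.57, 2.57, 3.14, 3.14, 3.14, 3.14, 3.14].

INTERFACE

Orientations are given as a unit quaternion [x, y, z, w].
In Python, from cell import ctrl gives the robot as it stands.
- The arm moves only by the shell command python3 -m inch 'ROWS' [OPENING] [FORCE]. ROWS is JSON, a list of rows, each a list of 6 numbers: the shift along the world's x, y, z in units of 25 mm (1.0 is 25 mm), then the turn, a rotation vector about the world's x, y, z in units of 5 degrees (1.0 is 5 degrees). In form: [[x, y, z, ax, ay, az], ...]. A call has 1 to 5 rows; each row shifts and turns the commanded pose from where the row before left it; what a row does not reach is not made up. A row lasts 1/8 s, in which the tool goes at most 62.5 mm and 10.7 degrees, less where a joint would pass 70% of its speed; a pose out of reach is approached as far as the arm can. A call is refused whole if a number of a shift passes 1 or a number of a turn 1, either way. A call with a gripper value outside its range is refused whole. OPENING is the gripper's target within -1 to 1 (fully open at 1, half-way at 0, shut at -1), set as the call begins (- or left out, the last holds). The fingers move at their own pace and stop on an object; FORCE is the grip in N (left out, the last holds). Time passes only in rows, so rows that do not move let the fingers close. It gives the time, the measured TCP pose, the force and the opening at its end, in the units of the state.
- ctrl.read_state(): the state, without advancing time (a new reading comes with each control period).
- ctrl.camera(name): name is "scene" or "side" or "wrist"; returns a dict with "pixels" (384x512x3 uint8, blue, green, red), "intrinsics" (3x3 intrinsics, pixels), "k1" (the pictures are not rectified: a ray, as slopes to the right and down, at radius r is drawn at 1 + k1 r^2 times it, then the intrinsics apply), "xyz" and "orientation" of the camera in the world; the wrist camera has in their place "hand_eye" (4x4, takes a point from camera to tool coordinates, whose origin is the TCP and whose axes are the flange's). Camera axes: x right, y down, z forward; pixel columns grow to the right and rows downward; lengths in m; the calibration is good to about 2 mm. A picture is of the moment at which its call begins: read the wrist's pose just before it. There is no depth.
- ctrl.hand_in(): hands the job in, once; it reports no verdict.
The state is a dict: "t": time; "joint_positions": joint angles; "dq": joint speeds; "joint_efforts": joint torques, N m; "eef_pos": TCP position; "eef_rot": TCP orientation; "ft_force": force on the tool from outside, world axes, zero at the start; "wrist_torque": the same for the moment, N m; "width": opening from 0.0 (shut) to 1.0 (fully open).
Only numpy, scipy, OpenCV 4.12 (cv2) and the standard library are available. Lean on these libraries where they do the work, as an engineer would, in place of code of your own. Each camera call takes 0.05 s, during which the arm holds its last target.

## Working session

There is one attempt and no reset: what is moved stays moved. The work goes in short steps, Python scripts to look and compute and a shell command to move; the robot and the scene stay as the last step left them, time stands still between calls to the robot, and variables do not carry over. Pictures are saved under pics/ and viewed, and the job is handed in when it is done.

```bash
ls; mkdir -p pics
python3 - <<'E'
from cell import ctrl
import cv2
print(ctrl.read_state()); print(ctrl.grasp_offset)
for n in ("scene","side","wrist"):
    c=ctrl.camera(n); cv2.imwrite(f"pics/{n}0.png",c["pixels"])
    print(n,{k:(v.tolist() if hasattr(v,'tolist') else v) for k,v in c.items() if k!="pixels"})
E
```

```text
pics
{'t': 0.0, 'joint_positions': array([ 1.29099864,  0.46836483, -0.01160002,  1.60360305,  0.00597633,
        1.0714169 , -0.05632386]), 'dq': array([-9.31552387e-04,  1.11247012e-03, -2.14303018e-04, -8.42555900e-04,
        1.29870470e-03,  3.83811709e-05, -5.81294476e-05]), 'joint_efforts': array([-8.11828031e-04, -5.20579076e+01, -1.31215455e-02, -2.43752968e+01,
       -5.68327680e-02,  1.72658893e-02,  1.83731549e-04]), 'eef_pos': array([ 0.15238192, -0.63163196,  0.40375658]), 'eef_rot': array([ 9.93004668e-01,  1.18071831e-01, -1.55166943e-04, -8.64956138e-04]), 'ft_force': array([-0.18513532, -0.42912386,  0.12534625]), 'wrist_torque': array([ 0.03604317, -0.00125581,  0.00358349]), 'width': 0.9991060434112259}
0.1714
scene {'intrinsics': [[410.2260891110046, 0.0, 255.70181831326525], [0.0, 410.2260891110046, 188.2731938666542], [0.0, 0.0, 1.0]], 'k1': 0.026915710505027318, 'xyz': [1.2221825343811676, 0.5804536403299845, 0.9209377014895702], 'orientation': [0.36075591887866426, 0.8435410538236755, -0.3632764102493329, -0.16224643991290472]}
side {'intrinsics': [[422.4588064108039, 0.0, 254.6121938545288], [0.0, 422.4588064108039, 199.71562516925516], [0.0, 0.0, 1.0]], 'k1': -0.022892438007066133, 'xyz': [0.38904439039788347, 0.890919503078013, 0.9956118120260734], 'orientation': [-0.10742069178567798, 0.9149748966439659, -0.3863937476315178, 0.04451522524846178]}
wrist {'intrinsics': [[321.64891118431433, 0.0, 257.184732693797], [0.0, 321.64891118431433, 195.01492746332667], [0.0, 0.0, 1.0]], 'k1': -0.029123468945603158, 'hand_eye': [[-7.7409292802412e-05, -0.9618608211744689, -0.2735393110640188, 0.0773687350056674], [0.9999995844645182, 0.00017400931765791032, -0.0008948695705141515, -0.0007355572273156641], [0.0009083383688097108, -0.2735392666699501, 0.9618604080172313, 0.01949917078168123], [0.0, 0.0, 0.0, 1.0]]}
```

View pics/scene0.png

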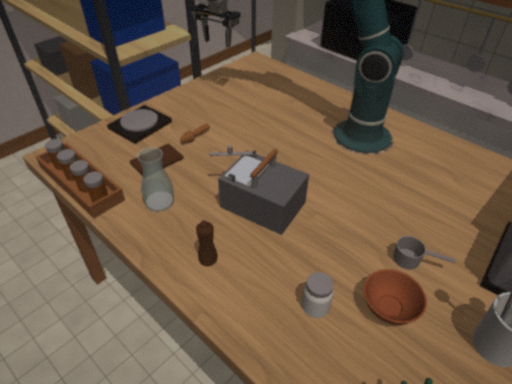

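View pics/side0.png

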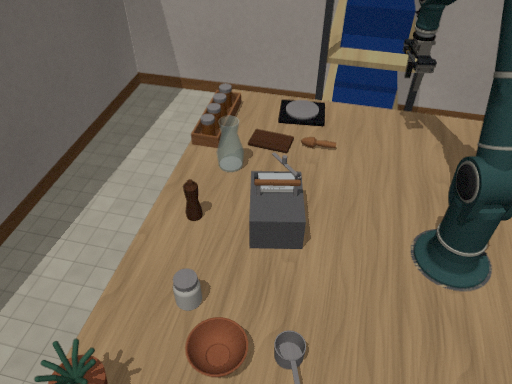

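View pics/wrist0.png

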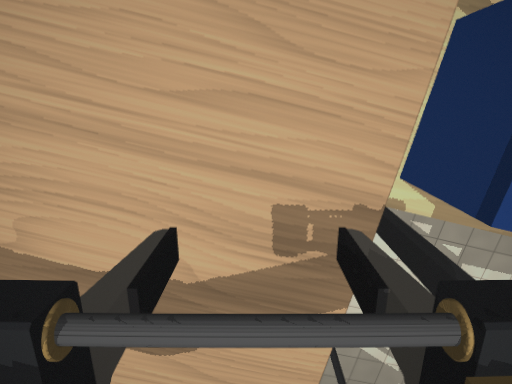

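The bin stands near scene (262,190) and side (277,210), with the latch sticking out away from the cameras. I'll enlarge both.

Run:
```python
import cv2
a=cv2.imread("pics/scene0.png")[135:235,195:320]; cv2.imwrite("pics/sc1.png",cv2.resize(a,None,fx=6,fy=6,interpolation=cv2.INTER_CUBIC))
a=cv2.imread("pics/side0.png")[140:255,235:335]; cv2.imwrite("pics/sd1.png",cv2.resize(a,None,fx=5,fy=5,interpolation=cv2.INTER_CUBIC))
```

```text
(no output)
```

View pics/sc1.png

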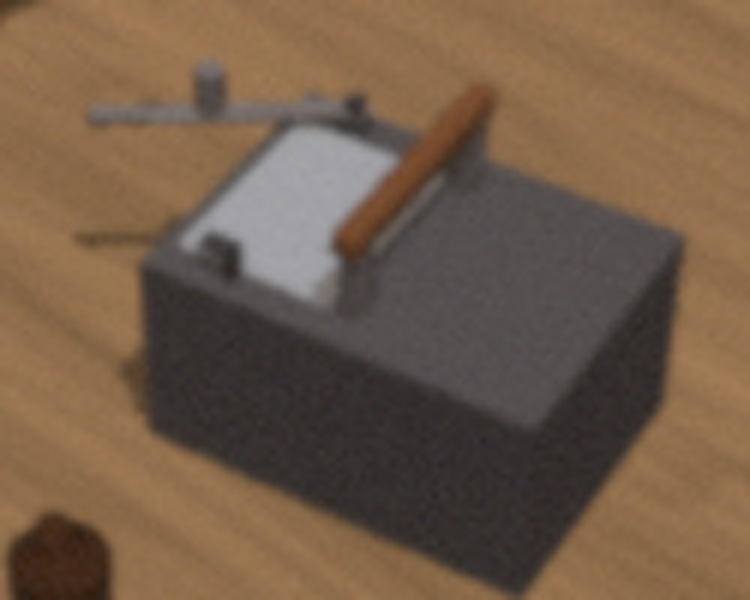

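View pics/sd1.png

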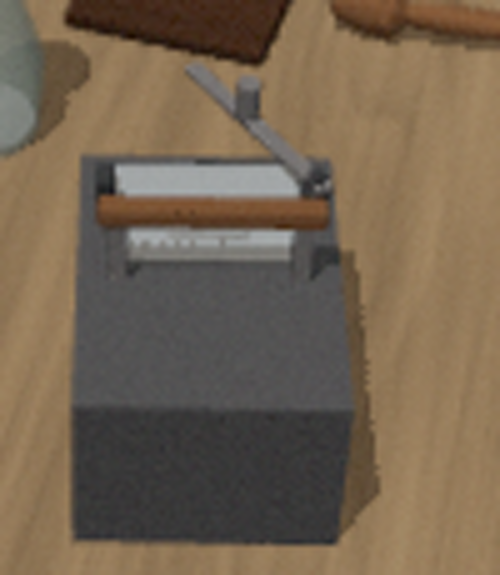

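```bash
cat > h.py <<'E'
import numpy as np, cv2
from scipy.spatial.transform import Rotation as R
CAM={'scene':([[410.2260891110046,0,255.70181831326525],[0,410.2260891110046,188.2731938666542],[0,0,1]],0.026915710505027318,[1.2221825343811676,0.5804536403299845,0.9209377014895702],[0.36075591887866426,0.8435410538236755,-0.3632764102493329,-0.16224643991290472]),
'side':([[422.4588064108039,0,254.6121938545288],[0,422.4588064108039,199.71562516925516],[0,0,1]],-0.022892438007066133,[0.38904439039788347,0.890919503078013,0.9956118120260734],[-0.10742069178567798,0.9149748966439659,-0.3863937476315178,0.04451522524846178])}
CAM={k:(np.array(K),k1,np.array(p),R.from_quat(q).as_matrix()) for k,(K,k1,p,q) in CAM.items()}
KW=np.array([[321.64891118431433,0,257.184732693797],[0,321.64891118431433,195.01492746332667],[0,0,1]]);K1W=-0.029123468945603158
HE=np.array([[-7.7409292802412e-05,-0.9618608211744689,-0.2735393110640188,0.0773687350056674],[0.9999995844645182,0.00017400931765791032,-0.0008948695705141515,-0.0007355572273156641],[0.0009083383688097108,-0.2735392666699501,0.9618604080172313,0.01949917078168123],[0,0,0,1]])
def wristcam(pos,quat):
    M=np.eye(4);M[:3,:3]=R.from_quat(quat).as_matrix();M[:3,3]=pos;M=M@HE
    return (KW,K1W,M[:3,3],M[:3,:3])
def proj(cam,P):
    K,k1,p,Rm=cam
    c=(np.atleast_2d(P)-p)@Rm; s=c[:,:2]/c[:,2:]
    s=s*(1+k1*(s**2).sum(1,keepdims=True))
    return s@K[:2,:2].T+K[:2,2]
def ray(cam,uv):
    K,k1,p,Rm=cam
    s=cv2.undistortPoints(np.array([[uv]],float),K,np.array([k1,0,0,0]))[0,0]
    d=Rm@np.array([s[0],s[1],1]); return p,d/np.linalg.norm(d)
def tri(obs):
    A=np.zeros((3,3));b=np.zeros(3)
    for cam,uv in obs:
        p,d=ray(cam,uv);M=np.eye(3)-np.outer(d,d);A+=M;b+=M@p
    return np.linalg.solve(A,b)
def binw(v,P):  # v=x,y,yaw
    c,s=np.cos(v[2]),np.sin(v[2]);P=np.atleast_2d(P)
    return P@np.array([[c,s,0],[-s,c,0],[0,0,1]])+[v[0],v[1],0]
def latchpt(th,r,z): return [-.068+r*np.cos(th),-.075-r*np.sin(th),z]
E
python3 - <<'E'
from h import *
from scipy.optimize import least_squares
sc=lambda u,v:((u+.5)/6-.5+195,(v+.5)/6-.5+135)
sd=lambda u,v:((u+.5)/5-.5+235,(v+.5)/5-.5+140)
S={'a':(148,262),'b':(532,428),'c':(682,238),'a0':(152,430),'b0':(518,592),'c0':(662,405),'h+':(350,243),'h-':(484,95),'kt':(208,68),'kb':(210,108),'tip':(92,115)}
D={'a':(82,157),'b':(73,408),'c':(353,410),'d':(330,160),'b0':(75,540),'c0':(338,542),'h+':(98,210),'h-':(328,212),'kt':(248,82),'kb':(246,115),'tip':(190,67)}
S={k:sc(*v) for k,v in S.items()};D={k:sd(*v) for k,v in D.items()}
for k in S:
    if k in D: print(k,tri([(CAM['scene'],S[k]),(CAM['side'],D[k])]).round(4))
def mod(v):
    th=v[3]
    M={'a':(.08,-.11,.12),'b':(.08,.11,.12),'c':(-.08,.11,.12),'d':(-.08,-.11,.12),'h+':(.068,0,.17),'h-':(-.068,0,.17),
     'kt':latchpt(th,.075,.159),'kb':latchpt(th,.075,.132),'tip':latchpt(th,.138,.13)}
    for k in 'abc':M[k+'0']=M[k][:2]+(0,)
    return {k:binw(v,p)[0] for k,p in M.items()}
def f(v):
    M=mod(v); return np.concatenate([(proj(CAM[n],M[k])[0]-q) for n,Q in(('scene',S),('side',D)) for k,q in Q.items()])
r=least_squares(f,[.55,.05,0,1.],loss='soft_l1')
print(r.x,np.sqrt(np.mean(r.fun**2)));print(f(r.x).reshape(-1,2).round(1).tolist());M=mod(r.x);print({k:M[k].round(3) for k in M})
E
```

```text
a [ 0.637  -0.1077  0.1206]
b [0.591  0.1005 0.1171]
c [0.4366 0.0659 0.1161]
b0 [0.5903 0.1002 0.0007]
c0 [ 0.4357  0.0663 -0.0013]
h+ [ 0.6018 -0.0051  0.1727]
h- [ 0.4713 -0.038   0.1689]
kt [ 0.5413 -0.163   0.157 ]
kb [ 0.5411 -0.1628  0.1307]
tip [ 0.5865 -0.2035  0.13  ]
[ 0.53687711 -0.02222379  0.215863    0.96797618] 0.5297713556045255
[[-1.7, -0.7], [0.5, -0.2], [0.9, -1.2], [-0.3, -0.1], [0.4, 1.1], [0.4, -0.5], [-1.1, 0.4], [0.4, -0.6], [0.3, -0.5], [0.2, -0.2], [-0.5, -0.3], [-0.3, -0.5], [-0.3, -0.3], [0.4, 0.0], [0.2, -0.5], [-0.4, 0.3], [-0.1, 0.6], [-0.3, 0.2], [0.1, 0.4], [-0.1, 0.0], [-0.2, 0.0], [-0.3, 0.0]]
{'a': array([ 0.639, -0.113,  0.12 ]), 'b': array([0.591, 0.102, 0.12 ]), 'c': array([0.435, 0.068, 0.12 ]), 'd': array([ 0.482, -0.147,  0.12 ]), 'h+': array([ 0.603, -0.008,  0.17 ]), 'h-': array([ 0.47 , -0.037,  0.17 ]), 'kt': array([ 0.541, -0.161,  0.159]), 'kb': array([ 0.541, -0.161,  0.132]), 'tip': array([ 0.587, -0.204,  0.13 ]), 'a0': array([ 0.639, -0.113,  0.   ]), 'b0': array([0.591, 0.102, 0.   ]), 'c0': array([0.435, 0.068, 0.   ])}
```

The triangulated points agree with the known sizes: handle at z about 0.17 m, knob top at 0.157 m. The bin is at (0.537, -0.022) with yaw 0.216, and the latch is at 0.97 rad. The tool yaw is already close to the handle grasp. I'll go above the knob at (0.541, -0.162) with the jaws part open, so they straddle it.

```bash
python3 -m inch '[[0.83,1,0,0,0,-0.24],[0.83,1,0,0,0,0],[0.83,1,0,0,0,0],[0.83,1,0,0,0,0],[0.83,1,0,0,0,0]]' -0.2 20
python3 -m inch '[[0.83,1,0,0,0,0],[0.83,1,0,0,0,0],[0.83,1,0,0,0,0],[0.83,1,0,0,0,0],[0.83,1,0,0,0,0]]'
python3 -m inch '[[0.83,1,0,0,0,0],[0.83,1,0,0,0,0],[0.83,1,0,0,0,0],[0.83,1,0,0,0,0]]'
```

```text
t: 0.78
eef_pos: [0.2568, -0.5059, 0.4045]
eef_rot: [0.994, 0.108, -0.0, -0.0]
ft_force: [0.0, 0.0, 1.1]
width: 0.481
t: 1.4
eef_pos: [0.3605, -0.3809, 0.4046]
eef_rot: [0.994, 0.108, -0.0, -0.0]
ft_force: [-0.2, -0.2, 0.6]
width: 0.401
t: 1.9
eef_pos: [0.4434, -0.281, 0.4045]
eef_rot: [0.994, 0.108, -0.0, -0.0]
ft_force: [0.4, 0.7, 0.3]
width: 0.399
```

```bash
python3 - <<'E'
from cell import ctrl
import cv2
s=ctrl.read_state();print(s['eef_pos'],s['eef_rot'])
cv2.imwrite("pics/w1.png",ctrl.camera("wrist")["pixels"])
E
python3 -m inch '[[0.83,1,0,0,0,0],[0.83,1,0,0,0,0],[0.83,1,0,0,0,0],[0.83,1,0,0,0,0],[0.6,0.8,0,0,0,0]]'
python3 - <<'E'
from cell import ctrl
import cv2
s=ctrl.read_state();print(s['eef_pos'],s['eef_rot'])
cv2.imwrite("pics/w2.png",ctrl.camera("wrist")["pixels"])
E
```

```text
[ 0.44343989 -0.2809808   0.40454559] [ 9.94190949e-01  1.07630533e-01 -1.47464008e-04 -5.84460390e-05]
t: 2.58
eef_pos: [0.5416, -0.1608, 0.4045]
eef_rot: [0.994, 0.108, -0.0, -0.0]
ft_force: [0.4, 0.1, -0.1]
width: 0.403
[ 0.5415682  -0.16075768  0.40445537] [ 9.94136548e-01  1.08131717e-01 -1.34298544e-04 -1.92502859e-04]
```

View pics/w1.png

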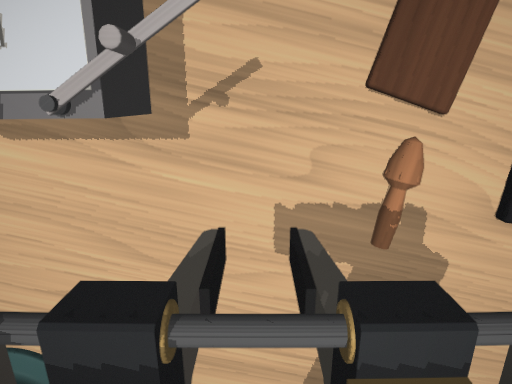

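View pics/w2.png

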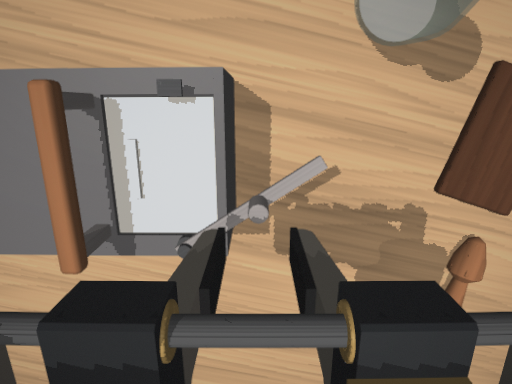

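The wrist views show the knob top at about (117,37) in w1 and (258,203) in w2, centred between the fingers. The handle bar's top face runs from (46,85) to (73,268) in w2. I'll triangulate these against the first estimate.

Run:
```python
from h import *
c1=wristcam([.44343989,-.2809808,.40454559],[9.94190949e-01,1.07630533e-01,-1.47464008e-04,-5.84460390e-05])
c2=wristcam([.5415682,-.16075768,.40445537],[9.94136548e-01,1.08131717e-01,-1.34298544e-04,-1.92502859e-04])
print(tri([(c1,(117,37)),(c2,(258,203))]))
v=[.5369,-.0222,.2159];th=.968
P=binw(v,[latchpt(th,.075,.159),latchpt(th,.138,.132),latchpt(0,0,.131),(.068,0,.178),(-.068,0,.178),(.08,-.11,.12),(-.08,-.11,.12),(.064,-.07,.138)])
print(proj(c1,P).round(0).tolist());print(proj(c2,P).round(0).tolist())
```

```text
[ 0.54273152 -0.15938116  0.14320282]
[[110.0, 34.0], [195.0, -14.0], [54.0, 103.0], [-158.0, -143.0], [-102.0, 105.0], [81.0, -117.0], [107.0, 118.0], [11.0, -104.0]]
[[259.0, 212.0], [325.0, 159.0], [187.0, 248.0], [38.0, 78.0], [72.0, 276.0], [225.0, 67.0], [229.0, 255.0], [168.0, 87.0]]
```

Run:
```python
import cv2
a=cv2.imread("pics/w1.png")[0:130,30:210];b=cv2.imread("pics/w2.png")[140:270,170:350]
cv2.imwrite("pics/wc.png",cv2.resize(cv2.hconcat([a,b]),None,fx=2.2,fy=4,interpolation=cv2.INTER_CUBIC) if 0 else cv2.resize(cv2.vconcat([a[:75],b[:75+20]]),None,fx=3.4,fy=3.4,interpolation=cv2.INTER_CUBIC))
```

```text
(no output)
```

View pics/wc.png

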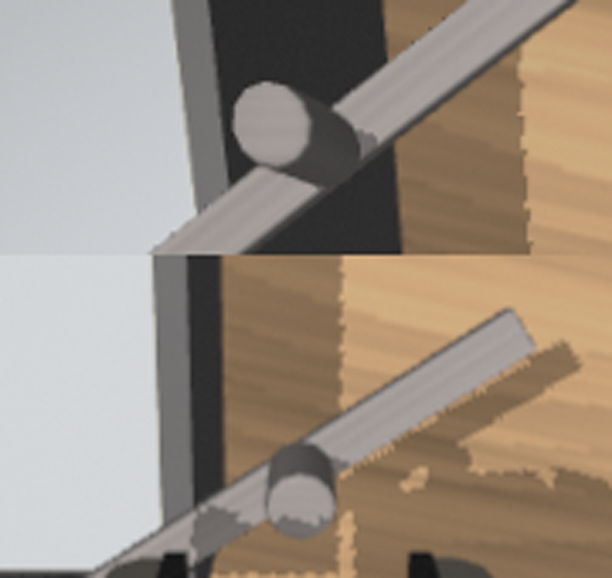

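With the crop read properly, the knob tops are at (110,36) and (258,213). That matches the prediction of (110,34) and (259,212) to about 1 mm. Next I'll work out the arc.

```bash
python3 - <<'E'
from h import *
v=[.5369,-.0222,.2159]
ths=[.968]+list(np.linspace(.85,0,8))
P=binw(v,[latchpt(t,.075,.332) for t in ths]); off=binw([0,0,v[2]],[[0,.0105,0]])[0]
P=P+off
print(P[0]);print((P[0]-[.5416,-.1608,.4045])/.025)
print((np.diff(P,axis=0)/.025).round(2).tolist())
E
python3 -m inch '[[0,0,-1,0,0,0],[0,0,-1,0,0,0],[0,0,-0.9,0,0,0],[0,0,0,0,0,0]]'
```

```text
[ 0.53906549 -0.15100801  0.332     ]
[-0.10138032  0.3916795  -2.9       ]
[[0.23, 0.27, 0.0], [0.2, 0.31, 0.0], [0.16, 0.33, 0.0], [0.12, 0.34, 0.0], [0.08, 0.36, 0.0], [0.03, 0.36, 0.0], [-0.01, 0.36, 0.0], [-0.06, 0.36, 0.0]]
t: 3.12
eef_pos: [0.5399, -0.1624, 0.3305]
eef_rot: [0.994, 0.107, -0.002, -0.001]
ft_force: [0.1, -0.7, 0.4]
width: 0.402
```

```bash
python3 -m inch '[[-0.05,0.4,0,0,0,0],[0.23,0.27,0,0,0,0],[0.2,0.31,0,0,0,0],[0.16,0.33,0,0,0,0],[0,0,0,0,0,0]]'
python3 - <<'E'
from cell import ctrl
import cv2
cv2.imwrite("pics/w3.png",ctrl.camera("wrist")["pixels"])
E
```

```text
t: 3.75
eef_pos: [0.5549, -0.1279, 0.3324]
eef_rot: [0.994, 0.109, 0.0, -0.0]
ft_force: [-0.1, 0.6, 0.8]
width: 0.399
```

View pics/w3.png

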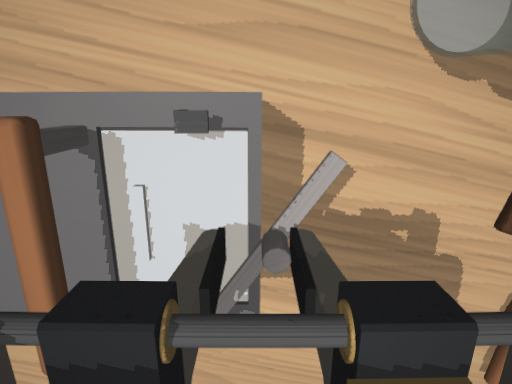

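The knob at (276,258) is riding against the outer finger and the bar is swinging in. I'll carry on along the arc.

```bash
python3 -m inch '[[0.12,0.34,0,0,0,0],[0.08,0.36,0,0,0,0],[0.03,0.36,0,0,0,0],[0,0.18,0,0,0,0],[0,0,0,0,0,0]]'
python3 - <<'E'
from cell import ctrl
import cv2
cv2.imwrite("pics/w4.png",ctrl.camera("wrist")["pixels"])
E
```

```text
t: 4.42
eef_pos: [0.56, -0.0974, 0.3321]
eef_rot: [0.994, 0.108, -0.0, -0.0]
ft_force: [0.9, -0.2, 0.3]
width: 0.402
```

View pics/w4.png

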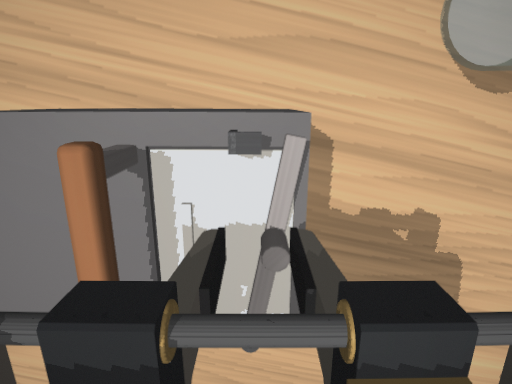

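The bar is now about 0.3 rad from home, with its tip at (295,140) and the catch at (245,140). The bin hasn't moved. I'll finish slowly and watch the force.

```bash
python3 -m inch '[[-0.02,0.2,0,0,0,0],[-0.03,0.18,0,0,0,0],[-0.03,0.16,0,0,0,0],[0,0,0,0,0,0]]'
python3 - <<'E'
from cell import ctrl
import cv2
cv2.imwrite("pics/w5.png",ctrl.camera("wrist")["pixels"])
E
```

```text
t: 4.97
eef_pos: [0.5581, -0.0841, 0.3322]
eef_rot: [0.994, 0.108, -0.0, -0.0]
ft_force: [-0.5, 0.4, -1.0]
width: 0.402
```

View pics/w5.png

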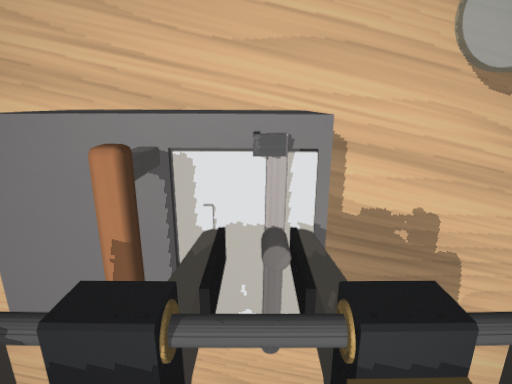

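The bar is now in the catch at (271,145). I'll nudge it to the hard stop.

```bash
for i in 1; do python3 -m inch '[[-0.01,0.06,0,0,0,0],[0,0,0,0,0,0],[0,0,0,0,0,0]]'; done
python3 -m inch '[[-0.01,0.06,0,0,0,0],[0,0,0,0,0,0],[0,0,0,0,0,0]]'
python3 -m inch '[[-0.01,0.06,0,0,0,0],[0,0,0,0,0,0],[0,0,0,0,0,0]]'
python3 - <<'E'
from cell import ctrl
import cv2
s=ctrl.read_state();print(list(s['eef_pos']),list(s['eef_rot']))
cv2.imwrite("pics/w6.png",ctrl.camera("wrist")["pixels"])
for n in('scene','side'):cv2.imwrite(f"pics/{n}6.png",ctrl.camera(n)["pixels"])
E
```

```text
t: 5.4
eef_pos: [0.5579, -0.0832, 0.3322]
eef_rot: [0.994, 0.108, -0.0, -0.0]
ft_force: [0.6, 0.2, -0.1]
width: 0.395
t: 5.78
eef_pos: [0.5577, -0.0821, 0.3322]
eef_rot: [0.994, 0.107, 0.0, 0.0]
ft_force: [0.4, -2.5, -1.0]
width: 0.4
t: 6.15
eef_pos: [0.5574, -0.0801, 0.3322]
eef_rot: [0.994, 0.108, -0.0, 0.0]
ft_force: [1.5, -2.4, -1.9]
width: 0.403
[np.float64(0.5574330607245683), np.float64(-0.0801042733424096), np.float64(0.3321943100074459)] [np.float64(0.9941812763310008), np.float64(0.10771994475345344), np.float64(-5.521870779739565e-05), np.float64(1.5686592830999143e-05)]
```

View pics/w6.png

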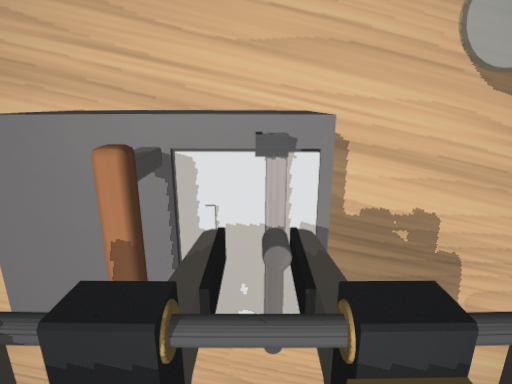

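The force rose to about 2.5 N, so the latch is at its hard stop and the bin shifted by at most 2 mm or so. I'll back off to centre the jaws on the knob, lift out, and open.

```bash
python3 -m inch '[[0.05,-0.3,0,0,0,0],[0,0,1,0,0,0],[0,0,1,0,0,0],[0,0,1,0,0,0],[0,0,0.4,0,0,0]]'
python3 -m inch '[[-0.2,0.8,0,0,0,0],[0,0,0,0,0,0]]' 0.3
python3 - <<'E'
from cell import ctrl
import cv2
s=ctrl.read_state();print(s['eef_pos'].tolist(),s['eef_rot'].tolist())
cv2.imwrite("pics/w7.png",ctrl.camera("wrist")["pixels"])
a=cv2.imread("pics/side6.png")[140:255,235:335];
c=ctrl.camera("scene")["pixels"]; cv2.imwrite("pics/scene7.png",c)
d=ctrl.camera("side")["pixels"];cv2.imwrite("pics/side7.png",d)
a=cv2.resize(c[135:235,195:320],(500,400),interpolation=2);b=cv2.resize(d[140:255,235:335],(300,345),interpolation=2)
b=cv2.copyMakeBorder(b,0,55,0,0,0);cv2.imwrite("pics/cc7.png",cv2.hconcat([a,b]))
E
```

```text
t: 6.92
eef_pos: [0.559, -0.0875, 0.4186]
eef_rot: [0.994, 0.108, 0.001, 0.0]
ft_force: [0.3, 0.2, -1.1]
width: 0.401
t: 7.18
eef_pos: [0.553, -0.065, 0.4162]
eef_rot: [0.994, 0.11, -0.001, -0.001]
ft_force: [-0.5, -0.7, 0.9]
width: 0.595
[0.5530117503661794, -0.06498820756046238, 0.41624401295147495] [0.9939717913923931, 0.10962984530191118, -0.0009025659668239631, -0.0007485385438073722]
```

View pics/w7.png

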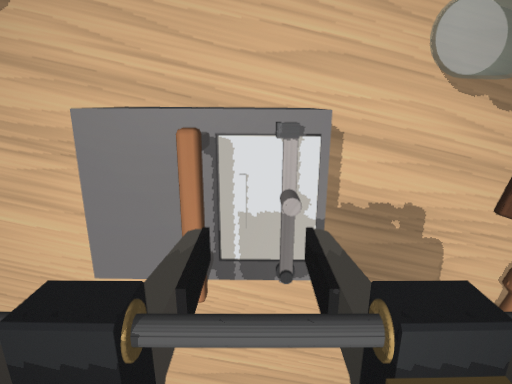

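View pics/cc7.png

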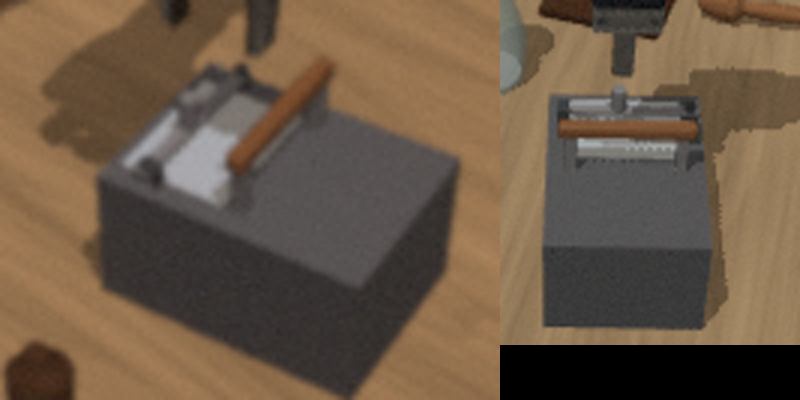

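The latch lies across the flap into the catch: in w7, knob at (291,207), catch at (289,128), pivot at (286,277). I'll refit the bin pose and latch angle from w7.

Run:
```python
from h import *
from scipy.optimize import least_squares
c=wristcam([.5530117503661794,-.06498820756046238,.41624401295147495],[.9939717913923931,.10962984530191118,-.0009025659668239631,-.0007485385438073722])
O=[((.08,-.11,.12),(331,108)),((.08,.11,.12),(74,110)),((-.08,.11,.12),(92,280)),((.068,0.0,.178),(189,130)),(None,(292,207))]
def f(v):
    P=[binw(v,o if o else latchpt(v[3],.075,.159))[0] for o,_ in O]
    return (proj(c,np.array(P))-[q for _,q in O]).ravel()
r=least_squares(f,[.537,-.022,.216,0]);print(r.x,r.fun.round(1))
h=binw(r.x,[0,0,.17])[0];print(h)
print(proj(c,binw(r.x,[(0,-.008,.178),(.055,.008,.178)])))
```

```text
[ 0.53509273 -0.01907683  0.21364662 -0.0087525 ] [ 2.   2.1 -3.  -0.8  3.9 -1.5 -1.9 -0.7  0.   0.7]
[ 0.53509273 -0.01907683  0.17      ]
[[203.04003622 224.47827762]
 [176.36330102 148.67900809]]
```

```bash
python3 -m inch '[[-0.36,0.92,0,0,0,0],[-0.36,0.92,0,0,0,0],[0,0,0,0,0,0],[0,0,0,0,0,0]]' 0.1
python3 - <<'E'
from cell import ctrl
import cv2
s=ctrl.read_state();print(s['eef_pos'].tolist(),s['eef_rot'].tolist())
cv2.imwrite("pics/w8.png",ctrl.camera("wrist")["pixels"])
E
```

```text
t: 7.82
eef_pos: [0.536, -0.0227, 0.417]
eef_rot: [0.994, 0.107, -0.0, 0.0]
ft_force: [0.9, -0.6, -0.7]
width: 0.555
[0.536008585220253, -0.022715065014784763, 0.41700172220382753] [0.9942472511506689, 0.10710882249709089, -8.064743206368965e-05, 0.00031179900070238024]
```

View pics/w8.png

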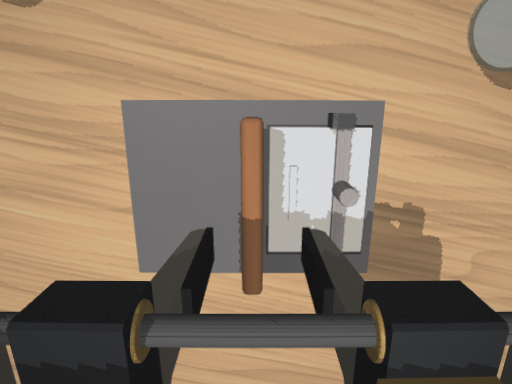

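The handle runs from (252,120) to (253,293), near the jaw centre at about column 257.

Run:
```python
from h import *
from scipy.optimize import least_squares
c=wristcam([.536008585220253,-.022715065014784763,.41700172220382753],[.9942472511506689,.10710882249709089,-8.064743206368965e-05,.00031179900070238024])
O=[((.08,-.11,.12),(384,100)),((.08,.11,.12),(123,100)),((-.08,.11,.12),(139,274)),((-.08,-.11,.12),(370,273)),((.068,0.0,.178),(252,119)),((-.068,0.0,.178),(253,293)),(None,(349,197))]
def f(v):
    P=[binw(v,o if o else latchpt(v[3],.075,.159))[0] for o,_ in O]
    return (proj(c,np.array(P))-[q for _,q in O]).ravel()
r=least_squares(f,[.537,-.022,.216,0],loss='soft_l1');print(r.x,f(r.x).round(1))
```

```text
[ 0.53549121 -0.01864491  0.21638086 -0.0080081 ] [ 1.1  0.1 -1.8  0.7  1.4 -1.4 -2.4 -0.7  0.1 -1.3  0.1  3.5  0.   0.5]
```

```bash
python3 -m inch '[[-0.03,0.15,0,0,0,0],[0,0,-1,0,0,0],[0,0,-1,0,0,0],[0,0,-1,0,0,0],[0,0,0,0,0,0]]'
python3 -m inch '[[0,0,0,0,0,0],[0,0,0,0,0,0]]'
python3 - <<'E'
from cell import ctrl
import cv2
cv2.imwrite("pics/w9.png",ctrl.camera("wrist")["pixels"])
c=ctrl.camera("scene")["pixels"];d=ctrl.camera("side")["pixels"]
a=cv2.resize(c[135:235,195:320],(500,400),interpolation=2);b=cv2.resize(d[140:255,235:335],(300,345),interpolation=2)
b=cv2.copyMakeBorder(b,0,55,0,0,0);cv2.imwrite("pics/cc9.png",cv2.hconcat([a,b]))
E
```

```text
t: 8.5
eef_pos: [0.5344, -0.0183, 0.3406]
eef_rot: [0.994, 0.107, -0.002, -0.0]
ft_force: [0.6, -0.0, 0.2]
width: 0.55
t: 8.75
eef_pos: [0.5354, -0.0179, 0.3434]
eef_rot: [0.994, 0.108, 0.001, 0.0]
ft_force: [0.0, 0.4, -0.4]
width: 0.551
```

View pics/w9.png

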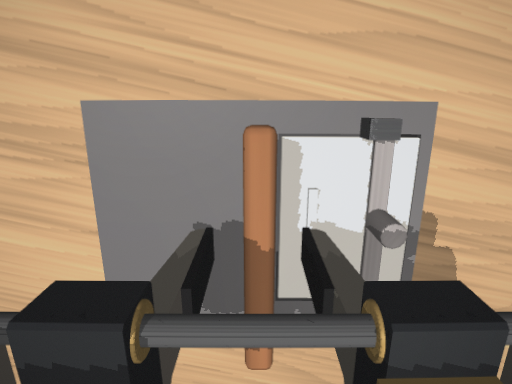

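View pics/cc9.png

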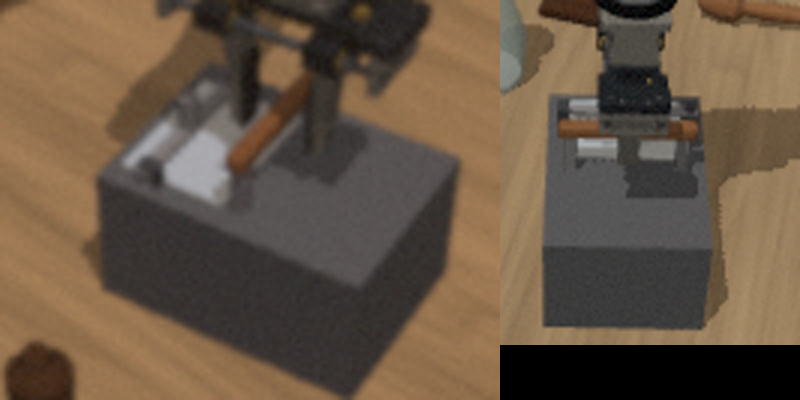

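The handle, at column 259, sits centred between the fingers. I'll lower slightly and grip at 45 N.

```bash
python3 -m inch '[[0,0,-0.1,0,0,0],[0,0,0,0,0,0],[0,0,0,0,0,0],[0,0,0,0,0,0],[0,0,0,0,0,0]]' -1 45
python3 -m inch '[[0,0,0,0,0,0],[0,0,0,0,0,0],[0,0,0,0,0,0],[0,0,0,0,0,0]]'
```

```text
t: 9.52
eef_pos: [0.535, -0.0182, 0.3397]
eef_rot: [0.994, 0.107, 0.0, 0.0]
ft_force: [0.2, -0.7, 0.7]
width: 0.167
t: 10.02
eef_pos: [0.535, -0.0181, 0.3397]
eef_rot: [0.994, 0.108, 0.0, 0.0]
ft_force: [0.8, -2.9, -0.0]
width: 0.173
```

Width is 0.17, or 16 mm, which matches the bar. I'll lift gently.

```bash
python3 -m inch '[[0,0,0.1,0,0,0],[0,0,0.2,0,0,0],[0,0,0.2,0,0,0],[0,0,0,0,0,0]]'
python3 -m inch '[[0,0,0.3,0,0,0],[0,0,0.3,0,0,0],[0,0,0.3,0,0,0],[0,0,0.3,0,0,0],[0,0,0.3,0,0,0]]'
python3 -m inch '[[0,0,0.4,0,0,0],[0,0,0.4,0,0,0],[0,0,0.4,0,0,0],[0,0,0.4,0,0,0],[0,0,0.3,0,0,0]]'
python3 -m inch '[[0,0,0.2,0,0,0],[0,0,0.1,0,0,0],[0,0,0,0,0,0],[0,0,0,0,0,0],[0,0,0,0,0,0]]'
python3 - <<'E'
from cell import ctrl
import cv2
s=ctrl.read_state();print(s['eef_pos'].tolist(),s['eef_rot'].tolist())
cv2.imwrite("pics/w10.png",ctrl.camera("wrist")["pixels"])
cv2.imwrite("pics/scene10.png",ctrl.camera("scene")["pixels"]);d=ctrl.camera("side")["pixels"]
cv2.imwrite("pics/side10.png",cv2.resize(d[60:280,180:400],None,fx=2.6,fy=2.6,interpolation=2))
E
```

```text
t: 10.52
eef_pos: [0.535, -0.0177, 0.3526]
eef_rot: [0.994, 0.108, 0.0, -0.0]
ft_force: [-0.1, 0.3, -5.6]
width: 0.17
t: 11.15
eef_pos: [0.5349, -0.0179, 0.3903]
eef_rot: [0.994, 0.108, 0.0, 0.0]
ft_force: [0.2, -0.2, -7.3]
width: 0.169
t: 11.78
eef_pos: [0.535, -0.0178, 0.438]
eef_rot: [0.994, 0.108, 0.0, 0.0]
ft_force: [-0.0, 1.6, -6.7]
width: 0.169
t: 12.4
eef_pos: [0.5349, -0.0179, 0.4444]
eef_rot: [0.994, 0.108, -0.0, -0.0]
ft_force: [0.1, 0.1, -5.6]
width: 0.167
[0.5349062274655249, -0.01787355683496708, 0.4444086854552746] [0.9941849246861585, 0.1076858932161717, -0.0002854353256186432, -4.955489358033109e-05]
```

View pics/w10.png

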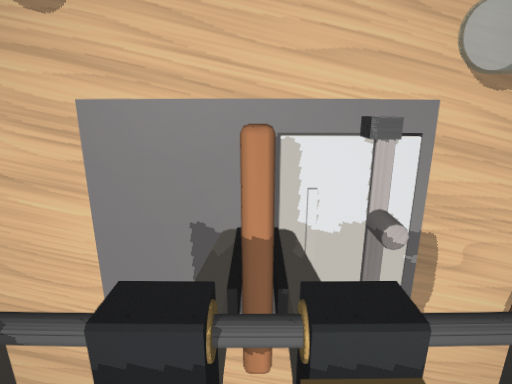

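View pics/scene10.png

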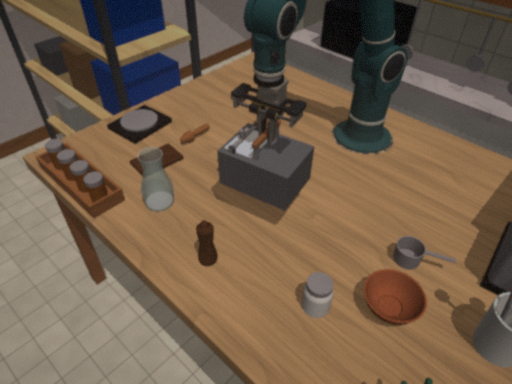

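View pics/side10.png

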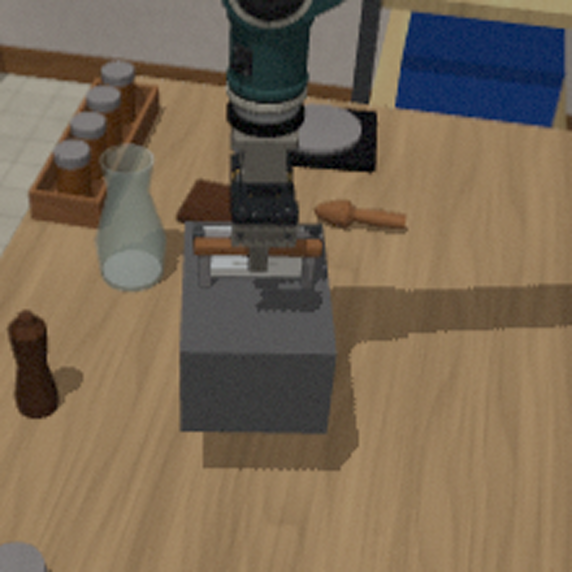

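The bin hangs level about 10 cm up. The latch is in its catch, the flap is down, and nothing else has moved. I'll hold it for 4 s.

```bash
Z='[[0,0,0,0,0,0],[0,0,0,0,0,0],[0,0,0,0,0,0],[0,0,0,0,0,0],[0,0,0,0,0,0]]'
python3 -m inch '[[0,0,0,0,0,0],[0,0,0,0,0,0],[0,0,0,0,0,0],[0,0,0,0,0,0],[0,0,0,0,0,0]]' >/dev/null
python3 -m inch '[[0,0,0,0,0,0],[0,0,0,0,0,0],[0,0,0,0,0,0],[0,0,0,0,0,0],[0,0,0,0,0,0]]' >/dev/null
python3 -m inch '[[0,0,0,0,0,0],[0,0,0,0,0,0],[0,0,0,0,0,0],[0,0,0,0,0,0],[0,0,0,0,0,0]]'
python3 -m inch '[[0,0,0,0,0,0],[0,0,0,0,0,0],[0,0,0,0,0,0],[0,0,0,0,0,0],[0,0,0,0,0,0]]' >/dev/null
python3 -m inch '[[0,0,0,0,0,0],[0,0,0,0,0,0],[0,0,0,0,0,0],[0,0,0,0,0,0],[0,0,0,0,0,0]]' >/dev/null
python3 -m inch '[[0,0,0,0,0,0],[0,0,0,0,0,0],[0,0,0,0,0,0],[0,0,0,0,0,0],[0,0,0,0,0,0]]' >/dev/null
python3 -m inch '[[0,0,0,0,0,0],[0,0,0,0,0,0],[0,0,0,0,0,0],[0,0,0,0,0,0],[0,0,0,0,0,0]]'
python3 - <<'E'
from cell import ctrl
import cv2,numpy as np
from h import *
from scipy.optimize import least_squares
s=ctrl.read_state();w=ctrl.camera("wrist")["pixels"];cv2.imwrite("pics/w11.png",w)
print("wrist change px",np.abs(w.astype(int)-cv2.imread("pics/w10.png")).mean())
c=wristcam(s['eef_pos'],s['eef_rot'])
O=[((.08,-.11,.12),(438,100)),((.08,.11,.12),(79,100)),((.068,0,.178),(257,127)),(None,(396,238))]
def f(v):
    P=[binw(v,o if o else latchpt(v[3],.075,.159))[0]+[0,0,v[4]] for o,_ in O]
    return (proj(c,np.array(P))-[q for _,q in O]).ravel()
r=least_squares(f,[.537,-.022,.216,0,.1]);print(r.x,r.fun.round(1))
E
```

```text
t: 14.42
eef_pos: [0.5349, -0.0179, 0.4447]
eef_rot: [0.994, 0.108, -0.0, 0.0]
ft_force: [-0.6, -0.4, -5.1]
width: 0.169
t: 16.92
eef_pos: [0.5349, -0.0178, 0.4447]
eef_rot: [0.994, 0.108, -0.0, 0.0]
ft_force: [0.3, 1.3, -5.7]
width: 0.169
wrist change px 0.8126644558376737
[ 0.53445964 -0.01729475  0.21447111  0.0202369   0.10242842] [-0.3  1.  -1.   0.5  0.9 -0.5  0.  -0.8]
```

View pics/w11.png

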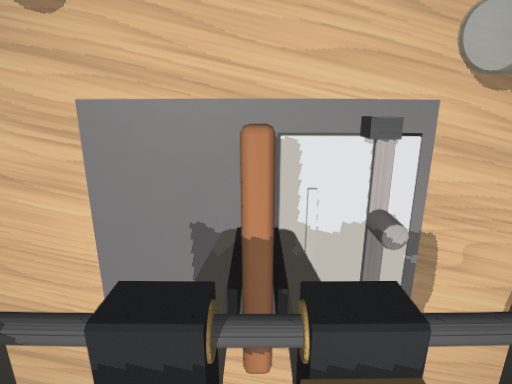

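The view hasn't changed over the 4 s: catch at (382,127), knob at (395,238), latch about 0.02 rad from home, bin 102 mm up. I'm handing in.

```bash
python3 -c "
from cell import ctrl
print(ctrl.hand_in())"
```

```text
the job is handed in; nothing more can be done
None
```

The latch is home in its catch and the bin is held about 10 cm above the block by its handle. I handed the job in at about t = 17 s; hand-in gives no verdict.

- **Latch:** I straddled the knob with part-open jaws and swung the bar round its arc until the force rose to about 2.5 N at the hard stop. The bin slid about 3 mm at the end of that push.
- **Lift and hold:** I gripped the wooden bar at 45 N, lifted it straight up, and held it still for over 4 s.
- **Last checks:** The wrist-camera fit put the bin's underside at about 102 mm and the latch within about 0.02 rad of home. The flap looked down and the bin level, with no drift between pictures 4 s apart. The steady load was about 5.5 N. None of the things in view appeared to have moved or to be near the bin.
- **Disagreement:** My first wrist-camera reading of the knob gave a height 16 mm too low (143 mm, not 159 mm). It was a misread pixel; the enlarged crop agreed to about 1 mm. No other check failed.

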